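Open the ratchet bookend

TASK

Make room in the ratchet bookend beside the tea box: with a fingertip press the release button on top of its sliding jaw right down, and keeping it pressed push the jaw back along the bar, away from the tea box, until it stops against the block at the far end of the bar. Then let go so that the button springs up again. Leave the tea box, the spice jar and the mug standing where they are; nothing is to be lifted.

Things in the scene. Friction and masses are not known exactly. Their poses are not given: they have to be found in the camera images.
- bookend: Ratchet bookend, fixed to the worktop. Origin on the worktop under the middle of its bar, z up, y along the bar towards the end stop, x to the side where the jaw plates reach out and the tea box stands. Steel bar 16 mm wide, top 52 mm up, ratchet teeth 10 mm apart on its underside. Fixed jaw: steel plate 145 mm wide, 95 mm high, inner face at y = -150 mm.
- jaw (a joint): Opening of the sliding jaw (m), along the bookend's +y: 0 = 78 mm between the plates, 0.140 = against the end stop. Starts between 0 and 0.05. With the button up it can be closed, but opens 10 mm at most before it catches on a tooth (no teeth beyond 0.125). With the button down it slides with about 1 N of friction and stays where it is left.
- release (a joint): Travel of the release button (m), downwards: 0 = up, 0.008 = right down. It may start up to 4 mm down, where its pawl rides on a tooth. The ratchet is free from about 0.005. The spring takes about 2.5 N to start and 5.5 N at the bottom, and lifts the button again when let go.
- button_top (a point): Middle of the top of the grey ribbed release button, which rides on the jaw: 78 mm above the worktop when up, 70 mm when right down. Button 28 mm across the bar, 42 mm along it, on the black carriage in a gap 54 mm long, open at both sides, between the steel jaw plate (95 mm high; its face 28 mm from here, towards the fixed jaw) and the push block.
- push_face (a point): Face of the sliding jaw's black push block next to the button: 26 mm from the button's middle towards the end stop, 88 mm above the worktop. Block 44 mm across the bar, 10 mm thick, top 102 mm up. A fingertip that presses the button can push the jaw along by this face, towards the end stop.
- end_stop (a point): Middle of the face of the end stop, a black block 40 x 18 mm and 62 mm high, on the bar's axis, 43 mm above the worktop. The carriage, whose end is 10 mm beyond the push face, comes to rest against it.
- tea_box: Loose carton of tea, 66 mm along the bar, 142 mm across it, 73 mm high, about 0.15 kg, standing beside the bar between the fixed jaw and the sliding jaw. Origin under its middle. Leave it.
- spice_jar: Loose spice jar with a dark cap, 41 mm diameter, 105 mm high, standing upright on the robot's side of the bar, near the fixed jaw. Origin under its middle. Leave it.
- mug: Loose mug, dark above and cream below, about 86 mm diameter, 99 mm high, standing upright to the left behind the bookend. Origin under its middle. Leave it.
There are look-alikes about, which are no part of the job. Leave any orange or yellow look-alike of the spice_jar alone.

How it is judged:
By the outcome, as a careful person would: the job done as asked, in the order asked, and still so for the second after the job is handed in, with the robot touching nothing.
It also fails if it takes over 32 s, if anything falls off the work surface, if the arm or the gripper's body presses on something with over 40 N, if the wrist force passes 120 N, or if a joint passes its speed limit or range.

ROBOT

A 7-joint arm with a two-finger parallel gripper is mounted at the origin on a cart in front of the work surface, level with it; the furniture and walls round the work are solid. World frame = base frame: x ahead of the robot, y to its left, z up, the work surface at z = 0. Lengths are in m, angles in rad, forces in N, time in s.
With the tool pointing down it reaches from about 0.425 to 0.95 m from the base axis. Payload 4.7 kg.
Tool frame: the origin (TCP) lies at the very end of the fingers, on their centre line; the grasp point (between the pads) lies 19 mm behind it; z points along the fingers, y is the line along which they close (so a half turn about z gives the same grasp; the last joint's range is limited). The gripper opens to 85 mm and grips with 20 to 120 N. Pads are 22 mm wide; open, the fingers measure 114 mm over their backs; the gripper's body (76 mm by 85 mm) begins 54 mm behind the grasp point. The pads swing forward as they close: fully open they stand 13 mm farther back than shut.
Start: joints at [-1.345, 0.469, -0.049, 1.532, 0.024, 1.141, -0.082], TCP at [0.17, 0.653, 0.231] pointing down, gripper open.
Joint ranges: [-2.59, 2.59], [-0.33, 1.99], [-1.39, 1.29], [0.1, 2.45], [-1.04, 4.18], [0.21, 1.99], [-2.66, 2.66]. Speed limits (rad/s): [2.57, 2.57, 3.14, 3.14, 3.14, 3.14, 3.14].

INTERFACE

Orientations are given as a unit quaternion [w, x, y, z].
In Python, from rig import sensors, viewer, manip gives the robot as it stands.
- The arm moves only by the shell command python3 -m handwheel 'ROWS' [FORCE]. ROWS is a JSON object of lists of equal length, an entry for each row: "fingers": the closure, from 0 (fully open) to 1 (shut); "offset": the shift along the tool's x, y, z in mm, a list of three; "delta_rot": the turn, a rotation vector about the tool's x, y, z in rad, a list of three. In form: {"fingers": [fingers, ...], "offset": [[x, y, z], ...], "delta_rot": [[rx, ry, rz], ...]}. A call has exactly 8 rows; each row shifts and turns the commanded pose from where the row before left it, along the tool's axes as they then stand; what a row does not reach is not made up. A row lasts 1/8 s, in which the tool goes at most 62.5 mm and 10.7 degrees, less where a joint would pass 70% of its speed; a pose out of reach is approached as far as the arm can. A call is refused whole if a number of a shift passes 62.5 or a number of a turn 0.188, either way. A call with a gripper value outside its range is refused whole. The fingers move at their own pace and stop on an object; FORCE is the grip in N (left out, the last holds). Time passes only in rows, so rows that do not move let the fingers close, or fill a call up. It gives the time, the measured TCP pose, the force, the opening and the grip force at its end, in the units of the state.
- sensors.read_state(): the state, without advancing time (a new reading comes with each control period).
- viewer.read_camera(name): name is "scene" or "top" or "wrist"; returns a dict with "img" (400x640x3 uint8, red, green, blue), "fx", "fy", "cx", "cy" (pixels), "rvec" (rotation vector, rad) and "tvec" (3), from world to camera coordinates, as OpenCV has them. Camera axes: x right, y down, z forward; pixel columns grow to the right and rows downward; lengths in m; the calibration is good to about 2 mm. A picture is of the moment at which its call begins. There is no depth.
- manip.close_job(): hands the job in; it is judged then, once.
The state is a dict: "time": time; "joint_positions": joint angles; "dq": joint speeds; "joint_torque": joint torques, N m; "tool_pos": TCP position; "tool_rot": TCP orientation; "wrist_force": force on the tool from outside, world axes, zero at the start; "wrist_torque": the same for the moment, N m; "gripper_width": finger opening in m; "grasp_force": force on a finger pad.
Only numpy, scipy, OpenCV 4.12 (cv2) and the standard library are available. Lean on these libraries where they do the work, as an engineer would, in place of code of your own. Each camera call takes 0.05 s, during which the arm holds its last target. There are 200 camera calls.

## Working session

There is one attempt and no reset: what is moved stays moved. The work goes in short steps, Python scripts to look and compute and a shell command to move; the robot and the scene stay as the last step left them, time stands still between calls to the robot, and variables do not carry over. Pictures are saved under pics/ and viewed, at most 10 in all, crops included, and the job is handed in when it is done.

```bash
mkdir -p pics; cat > h.py <<'E'
import numpy as np, cv2
from rig import sensors, viewer, manip
def cam(n,save=None):
    c=viewer.read_camera(n)
    if save: cv2.imwrite(save,c["img"][:,:,::-1])
    c["R"]=cv2.Rodrigues(np.array(c["rvec"],float))[0]; c["t"]=np.array(c["tvec"],float).ravel()
    c["o"]=-c["R"].T@c["t"]; return c
def ray(c,u,v):
    d=c["R"].T@np.array([(u-c["cx"])/c["fx"],(v-c["cy"])/c["fy"],1]); return c["o"],d/np.linalg.norm(d)
def plane(c,u,v,z):
    o,d=ray(c,u,v); return o+d*(z-o[2])/d[2]
def tri(c1,p1,c2,p2):
    o1,d1=ray(c1,*p1);o2,d2=ray(c2,*p2)
    s=np.linalg.lstsq(np.c_[d1,-d2],o2-o1,rcond=None)[0]
    a,b=o1+d1*s[0],o2+d2*s[1]; return (a+b)/2,np.linalg.norm(a-b)
def proj(c,p):
    q=c["R"]@np.array(p)+c["t"]; return q[0]/q[2]*c["fx"]+c["cx"],q[1]/q[2]*c["fy"]+c["cy"]
E
python3 - <<'E'
from h import *
for n in("scene","top"):
    c=cam(n,f"pics/{n}0.png"); print(n,c["o"],c["fx"])
s=sensors.read_state();print(s["time"],s["tool_pos"],s["tool_rot"],s["gripper_width"],s["wrist_force"])
E
```

```text
scene [-0.04278871 -0.46869286  0.87050967] 434.2308016202528
top [0.481911   0.02727817 1.31806011] 447.84896132823934
0.1 [0.1700171  0.65267574 0.23035085] [-8.56546898e-05  1.27081497e-01  9.91891874e-01 -8.92574406e-04] 0.08537691580276405 [-0.51398778 -1.01495429 -0.39596802]
```

View pics/scene0.png

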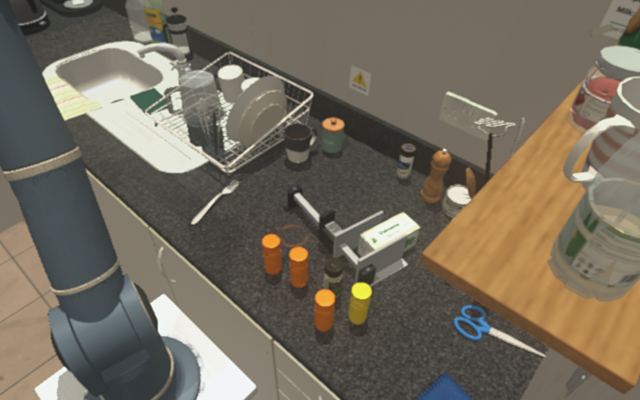

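View pics/top0.png

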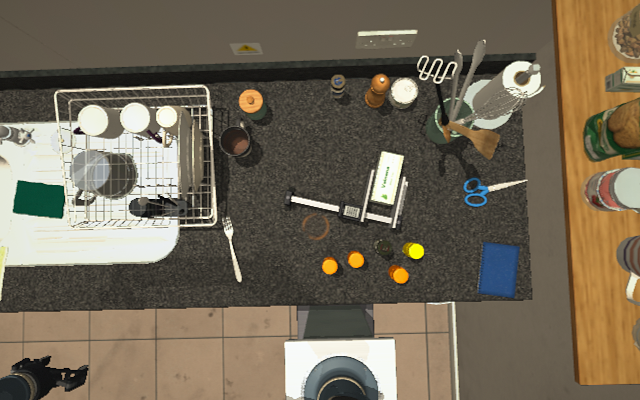

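The top view shows the end stop near (289,199), the button near (350,212) and the fixed jaw near (401,205). The tea box is at (387,178) and the dark-capped jar at (384,247). I'll zoom into both views.

```bash
python3 - <<'E'
import cv2,numpy as np
a=cv2.imread("pics/top0.png")[180:235,280:415]; b=cv2.imread("pics/scene0.png")[180:290,280:415]
f=lambda x:cv2.resize(x,None,fx=5,fy=5,interpolation=cv2.INTER_CUBIC)
im=np.vstack([f(a)[:250],f(b)[:350]]) 
cv2.imwrite("pics/z.png",im)
E
```

```text
(no output)
```

View pics/z.png

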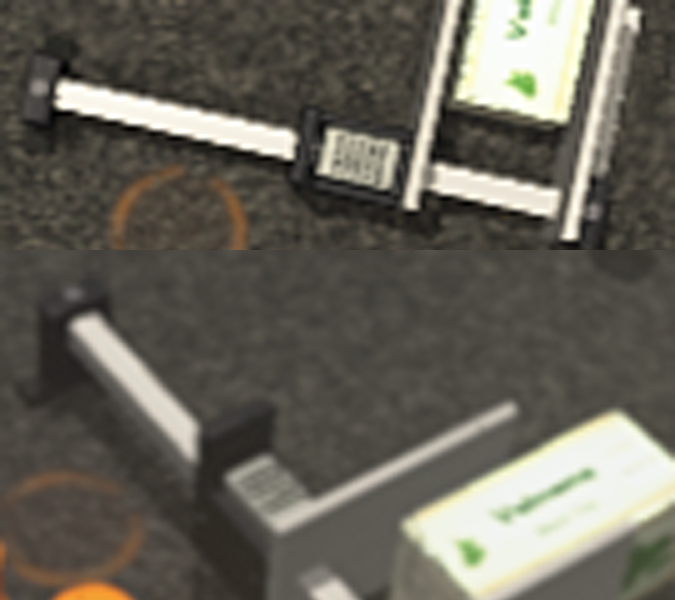

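Button centre is at top (351.0,211.2) and scene (332.6,226.6). The bar's centre line in the top view runs from (291,198.6) to (391.6,220.2).

```bash
python3 - <<'E'
from h import *
T=cam("top");S=cam("scene")
b,e=tri(T,(351.0,211.2),S,(332.6,226.6));print("button",b,e)
print("button z.076",plane(T,351,211.2,.076),plane(S,332.6,226.6,.076))
A=plane(T,291,198.6,.052);B=plane(T,391.6,220.2,.052);print("bar",A,B,np.linalg.norm(A-B))
d=(A-B)/np.linalg.norm(A-B);print("axis",d,"deg",np.degrees(np.arctan2(d[1],d[0])))
f=plane(T,291,198.6,.052); print("travel est: button->stop face",(A-plane(T,351,211.2,.076))@d, "minus .036")
# block top, plate top centre-ish in zoom top
for n,u,v,z in(("block",309,155,.102),("plate end",413,205,.095),("stoptop",42,92,.062)):
    p=plane(T,(u+.5)/5-.5+280,(v+.5)/5-.5+180,z);print(n,p,"along from button",(p-plane(T,351,211.2,.076))@d)
s=sensors.read_state();R=__import__("scipy.spatial.transform",fromlist=["Rotation"]).Rotation.from_quat(np.array(s["tool_rot"])[[1,2,3,0]]).as_matrix();print(R.round(3))
E
```

```text
button [ 0.51774826 -0.04075272  0.07595483] 0.0033648656670172213
button z.076 [ 0.51886205 -0.04201422  0.076     ] [ 0.51653169 -0.03957463  0.076     ]
bar [0.56000394 0.12537467 0.052     ] [ 0.49109596 -0.15660911  0.052     ] 0.2902811820288405
axis [0.23738356 0.971416   0.        ] deg 76.26783277250843
travel est: button->stop face 0.17237065446475436 minus .036
block [ 0.52043678 -0.01461537  0.102     ] along from button 0.026989499049368003
plate end [ 0.4918756  -0.07057702  0.095     ] along from button -0.034152501893429624
stoptop [0.56131759 0.13301166 0.062     ] along from button 0.18010118710343334
[[-0.968  0.252 -0.   ]
 [ 0.252  0.968 -0.001]
 [-0.    -0.001 -1.   ]]
```

```bash
python3 - <<'E'
from h import *
p0=np.array([.170,.6527,.2303]);d=np.array([.2374,.9714,0]);p1=np.array([.5177,-.0408,.23])+.004*d
N=16;w=1.555/N;st=(p1-p0)/N*1000;a=np.radians(165.4)
for k in range(N):
    t=a-k*w;x=np.array([np.cos(t),np.sin(t)]);y=np.array([x[1],-x[0]])
    print(k,(st[:2]@x).round(1),(st[:2]@y).round(1))
E
```

```text
0 -32.0 -36.2
1 -35.3 -32.9
2 -38.3 -29.4
3 -41.0 -25.5
4 -43.3 -21.4
5 -45.2 -17.1
6 -46.6 -12.6
7 -47.6 -8.1
8 -48.2 -3.4
9 -48.3 1.3
10 -47.9 6.0
11 -47.1 10.6
12 -45.9 15.1
13 -44.2 19.5
14 -42.1 23.7
15 -39.6 27.7
```

```bash
python3 -m handwheel '{"fingers":[1,1,1,1,1,1,1,1],"offset":[[-32,-36.2,0],[-35.3,-32.9,0],[-38.3,-29.4,0],[-41,-25.5,0],[-43.3,-21.4,0],[-45.2,-17.1,0],[-46.6,-12.6,0],[-47.6,-8.1,0]],"delta_rot":[[0,0,0.0972],[0,0,0.0972],[0,0,0.0972],[0,0,0.0972],[0,0,0.0972],[0,0,0.0972],[0,0,0.0972],[0,0,0.0972]]}' 40
```

```text
time: 1.2
tool_pos: [0.3449, 0.3069, 0.2314]
tool_rot: [-0.0, 0.495, 0.869, 0.0]
wrist_force: [1.3, 0.0, 0.7]
gripper_width: 0.0002
grasp_force: 0.0
```

On track.

```bash
python3 -m handwheel '{"fingers":[1,1,1,1,1,1,1,1],"offset":[[-48.2,-3.4,0],[-48.3,1.3,0],[-47.9,6,0],[-47.1,10.6,10],[-45.9,15.1,10],[-44.2,19.5,10],[-42.1,23.7,20],[-39.6,27.7,20]],"delta_rot":[[0,0,0.0972],[0,0,0.0972],[0,0,0.0972],[0,0,0.0972],[0,0,0.0972],[0,0,0.0972],[0,0,0.0972],[0,0,0.0972]]}'
python3 - <<'E'
from h import *
w=cam("wrist","pics/w1.png");cam("top","pics/top1.png")
s=sensors.read_state();print(s["tool_pos"],s["tool_rot"],s["joint_positions"],w["o"])
print(proj(w,s["tool_pos"]),proj(w,[.5177,-.0408,.076]))
E
```

```text
time: 2.2
tool_pos: [0.5195, -0.0375, 0.1609]
tool_rot: [0.0, 0.787, 0.617, 0.0]
wrist_force: [0.5, 0.5, 0.3]
gripper_width: -0.0002
grasp_force: 0.0
[ 0.51888017 -0.04194873  0.15974146] [ 0.00103095  0.78920682  0.61412324 -0.00204179] [-0.47704372  0.33142464  0.58736261  2.00033996 -0.23107272  0.87717612
 -0.01386142] [0.53615974 0.03090412 0.3040182 ]
(np.float64(323.8554958934113), np.float64(263.6651336282707)) (np.float64(321.52379570828276), np.float64(209.66985533360636))
```

View pics/w1.png

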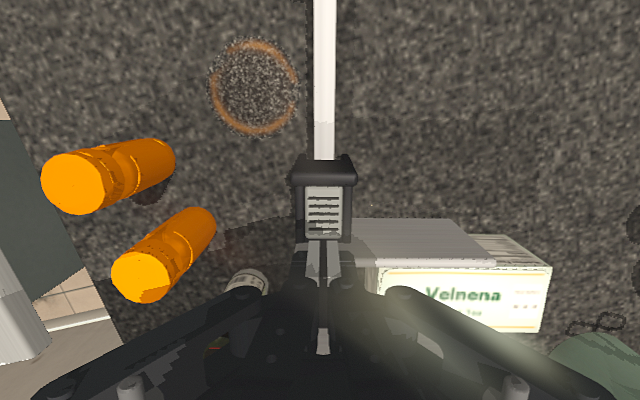

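The wrist view shows the button centred near (323,212), against a predicted (321.5,209.7). The bar is vertical in the image at column 324, so the fingers are lined up with it. Descending next.

```bash
python3 -m handwheel '{"fingers":[1,1,1,1,1,1,1,1],"offset":[[0,0,25],[0,0,20],[0,0,15],[0,0,10],[0,0,0],[0,0,0],[0,0,0],[0,0,0]],"delta_rot":[[0,0,0],[0,0,0],[0,0,0],[0,0,0],[0,0,0],[0,0,0],[0,0,0],[0,0,0]]}'
python3 - <<'E'
from h import *
w=cam("wrist","pics/w2.png");S=cam("scene")
cv2.imwrite("pics/s2.png",cv2.resize(S["img"][150:300,250:450,::-1],None,fx=4,fy=4,interpolation=2))
s=sensors.read_state();print(s["tool_pos"],s["tool_rot"],s["wrist_force"])
E
```

```text
time: 3.3
tool_pos: [0.519, -0.0364, 0.0917]
tool_rot: [0.0, 0.786, 0.618, 0.0]
wrist_force: [-0.8, 0.6, -0.1]
gripper_width: -0.0002
grasp_force: 0.0
[ 0.5189226  -0.03637437  0.09151641] [7.16835472e-05 7.86405208e-01 6.17710917e-01 2.57353044e-04] [0.33930978 0.09098127 0.01605914]
```

View pics/s2.png

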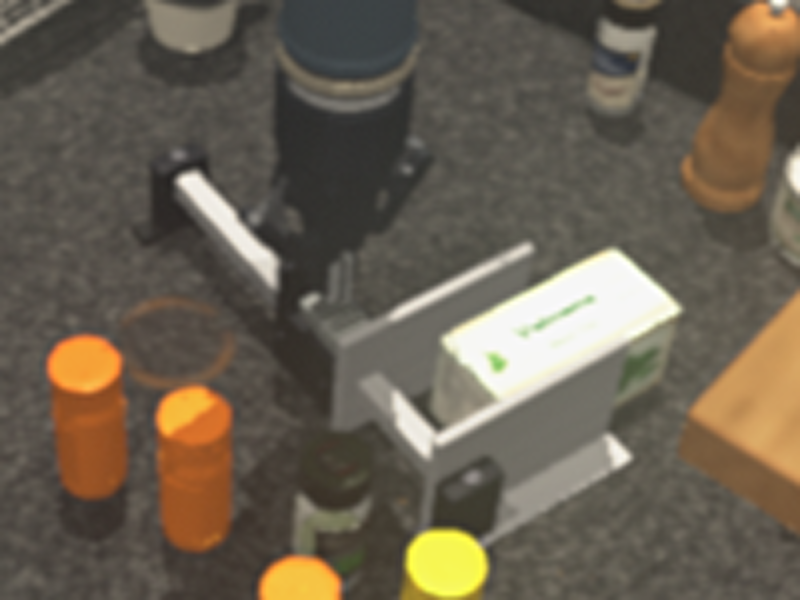

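The fingertips at about (340,305) sit in the gap above the button, clear of both the plate and the push block. Pressing down gently.

```bash
python3 -m handwheel '{"fingers":[1,1,1,1,1,1,1,1],"offset":[[0,0,6],[0,0,6],[0,0,4],[0,0,2],[0,0,2],[0,0,1.5],[0,0,0],[0,0,0]],"delta_rot":[[0,0,0],[0,0,0],[0,0,0],[0,0,0],[0,0,0],[0,0,0],[0,0,0],[0,0,0]]}'
```

```text
time: 4.4
tool_pos: [0.5187, -0.0364, 0.07]
tool_rot: [-0.0, 0.786, 0.618, 0.0]
wrist_force: [-1.8, -0.2, 6.8]
gripper_width: 0.0001
grasp_force: 3.0
```

```bash
python3 -m handwheel '{"fingers":[1,1,1,1,1,1,1,1],"offset":[[0,0,1],[3,0,0],[4,0,0],[4,0,0],[6,0,0],[8,0,0],[8,0,0],[8,0,0]],"delta_rot":[[0,0,0],[0,0,0],[0,0,0],[0,0,0],[0,0,0],[0,0,0],[0,0,0],[0,0,0]]}'
python3 - <<'E'
from h import *
s=sensors.read_state();print(s["tool_pos"],s["wrist_force"])
T=cam("top");S=cam("scene")
f=lambda x:cv2.resize(x[:,:,::-1],None,fx=4,fy=4,interpolation=2)
cv2.imwrite("pics/p3.png",np.vstack([f(T["img"][170:240,270:420]),f(S["img"][190:270,270:420])]))
E
```

```text
time: 5.4
tool_pos: [0.5287, 0.003, 0.0698]
tool_rot: [0.0, 0.787, 0.617, 0.0]
wrist_force: [-3.6, -0.1, 12.3]
gripper_width: -0.0005
grasp_force: 6.1
[0.52871346 0.00303168 0.06984412] [-3.60612511 -0.06005964 12.28140283]
```

View pics/p3.png

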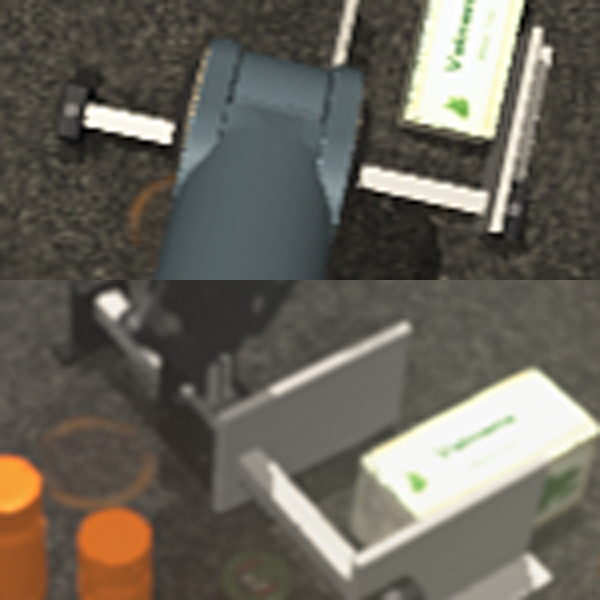

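The plate has moved well away from the tea box and the jaw follows the finger. Continuing.

```bash
python3 -m handwheel '{"fingers":[1,1,1,1,1,1,1,1],"offset":[[10,0,0],[12,0,0],[12,0,0],[12,0,0],[12,0,0],[12,0,0],[12,0,0],[8,0,0]],"delta_rot":[[0,0,0],[0,0,0],[0,0,0],[0,0,0],[0,0,0],[0,0,0],[0,0,0],[0,0,0]]}'
```

```text
time: 6.5
tool_pos: [0.5508, 0.091, 0.0699]
tool_rot: [0.0, 0.786, 0.618, 0.001]
wrist_force: [-1.7, -1.4, 10.0]
gripper_width: -0.0001
grasp_force: 5.0
```

```bash
python3 -m handwheel '{"fingers":[1,1,1,1,1,1,1,1],"offset":[[3,0,0],[3,0,0],[3,0,0],[2,0,0],[2,0,0],[2,0,0],[2,0,0],[0,0,0]],"delta_rot":[[0,0,0],[0,0,0],[0,0,0],[0,0,0],[0,0,0],[0,0,0],[0,0,0],[0,0,0]]}'
```

```text
time: 7.5
tool_pos: [0.5547, 0.1039, 0.0698]
tool_rot: [0.002, 0.787, 0.617, -0.0]
wrist_force: [-2.6, -5.8, 9.6]
gripper_width: 0.0002
grasp_force: 4.8
```

```bash
python3 -m handwheel '{"fingers":[1,1,1,1,1,1,1,1],"offset":[[2,0,0],[2,0,0],[0,0,0],[0,0,0],[0,0,0],[0,0,0],[0,0,0],[0,0,0]],"delta_rot":[[0,0,0],[0,0,0],[0,0,0],[0,0,0],[0,0,0],[0,0,0],[0,0,0],[0,0,0]]}'
```

```text
time: 8.5
tool_pos: [0.5552, 0.1059, 0.0697]
tool_rot: [0.002, 0.787, 0.616, -0.001]
wrist_force: [-2.7, -10.7, 10.7]
gripper_width: 0.0002
grasp_force: 7.4
```

Blocked: lateral force rises to 11 N with almost no travel, at the expected place. I'll ease off the push, lift straight up and look.

```bash
python3 -m handwheel '{"fingers":[1,1,1,1,1,1,1,1],"offset":[[-3,0,0],[0,0,-4],[0,0,-6],[-1,0,-10],[0,0,-25],[0,0,-40],[0,0,-45],[0,0,0]],"delta_rot":[[0,0,0],[0,0,0],[0,0,0],[0,0,0],[0,0,0],[0,0,0],[0,0,0],[0,0,0]]}'
python3 -m handwheel '{"fingers":[1,1,1,1,1,1,1,1],"offset":[[-40,0,-30],[-50,0,0],[-50,0,0],[-50,0,0],[-40,0,0],[0,0,0],[0,0,0],[0,0,0]],"delta_rot":[[0,0,0],[0,0,0],[0,0,0],[0,0,0],[0,0,0],[0,0,0],[0,0,0],[0,0,0]]}'
python3 - <<'E'
from h import *
T=cam("top");S=cam("scene")
f=lambda x:cv2.resize(x[:,:,::-1],None,fx=4,fy=4,interpolation=2)
cv2.imwrite("pics/p4.png",np.vstack([f(T["img"][170:240,270:420]),f(S["img"][170:250,270:420])]))
E
```

```text
time: 9.5
tool_pos: [0.5562, 0.1092, 0.2028]
tool_rot: [0.001, 0.786, 0.618, 0.004]
wrist_force: [-0.5, -0.3, -0.7]
gripper_width: -0.0002
grasp_force: 0.0
time: 10.5
tool_pos: [0.4997, -0.1142, 0.2284]
tool_rot: [-0.0, 0.785, 0.619, -0.0]
wrist_force: [-0.2, -0.1, 0.3]
gripper_width: -0.0003
grasp_force: 0.0
```

View pics/p4.png

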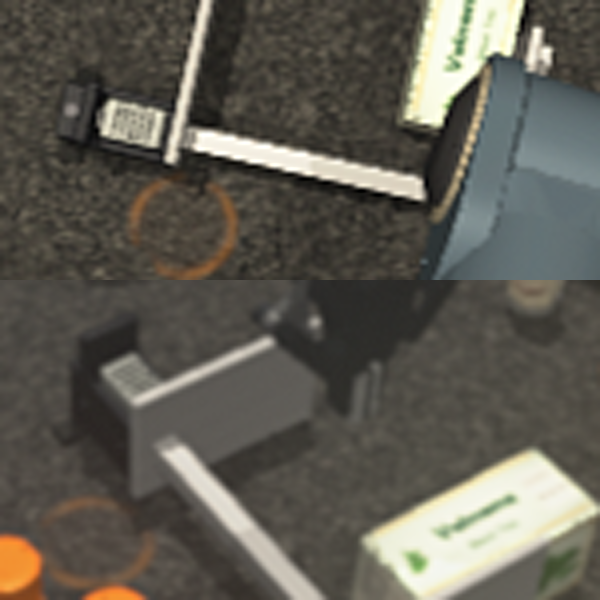

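The jaw is now at the end stop in both views, with the button at top (302.9,199.9), and the tea box hasn't moved. A numeric check of gap and button height before handing in:

```bash
python3 - <<'E'
from h import *
T=cam("top");S=cam("scene")
b,e=tri(T,(302.9,199.9),S,(131/4+269.6,(375-280)/4+169.6));print(b,e)
p=plane(T,302.9,199.9,.078);print(p,(p-[.5189,-.0420,.078])@[.2374,.9714,0],([.5600,.1254,.078]-p)@[.2374,.9714,0])
a=cv2.imread("pics/top0.png")[:,:,::-1].astype(int);d=np.abs(a-T["img"]).sum(2)
for n,(u,v) in dict(mug=(236,142),jar=(384,247),tea=(387,170)).items():print(n,d[v-15:v+15,u-15:u+15].mean())
E
```

```text
[0.55233678 0.09214707 0.07637128] 0.004656972690346466
[0.55384975 0.09037957 0.078     ] 0.1368905836635702 0.035478916336429814
mug 2.151111111111111
jar 96.66111111111111
tea 37.52444444444444
```

```bash
python3 -m handwheel '{"fingers":[1,1,1,1,1,1,1,1],"offset":[[40,0,0],[50,0,0],[50,0,0],[50,0,0],[50,0,0],[40,0,0],[0,0,0],[0,0,0]],"delta_rot":[[0,0,0],[0,0,0],[0,0,0],[0,0,0],[0,0,0],[0,0,0],[0,0,0],[0,0,0]]}'
python3 - <<'E'
from h import *
T=cam("top","pics/t5.png")
a=cv2.imread("pics/top0.png")[:,:,::-1].astype(int);d=np.abs(a-T["img"]).sum(2)
for n,(u,v) in dict(mug=(236,142),jar=(384,247),tea=(387,170)).items():print(n,d[v-15:v+15,u-15:u+15].mean())
E
```

```text
time: 11.7
tool_pos: [0.5655, 0.1553, 0.2286]
tool_rot: [0.0, 0.787, 0.618, -0.0]
wrist_force: [-0.5, -0.3, 0.1]
gripper_width: -0.0
grasp_force: 0.0
mug 2.1644444444444444
jar 1.7133333333333334
tea 10.603333333333333
```

```bash
python3 -c "
from rig import manip;print(manip.close_job())"
```

```text
the job is handed in; nothing more can be done
None
```

The sliding jaw now rests against the end stop, about 137 mm from where it started, and the button has been let go and sprung up; the tea box, spice jar and mug did not move, and I handed the job in at about 12 s.

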